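# Close the desiccant canister on the dry-pack bench

## Task

The white desiccant canister has been left open. Set its blue lid squarely on the mouth, turn it against the rim by feel until its lugs drop into the notches, and then turn it on clockwise (seen from above) until it is locked, fully down all round. Let go of it, and leave the other things on the bench where they are.

Things in the scene. Friction and masses are not known exactly. Their poses are not given: they have to be found in the camera images.
- lid_grip (a point): Centre of the loose lid's grip bar: a black upright bar 64 mm long (x), 18 mm thick (y) and 30 mm tall (z, up) across the top of a blue round cap, on its axis. The cap is 121 mm across its lower edge, 28.5 mm tall without the bar, about 0.3 kg, standing on its skirt on the bench. This point is 15 mm above the cap's top face and 43.5 mm above its lower edge.
- lid_lugs (a point): Point on the lid's axis level with the undersides of its lugs, 8 mm above the skirt's lower edge and 35.5 mm below lid_grip. Four lugs, 90 degrees apart, 11 mm wide, 5 mm tall, hidden inside the skirt; where they are relative to the bar (x) is not known. The skirt is 108 mm across inside and flares to 116 mm at its lower edge, so it centres itself on the neck.
- canister_mouth (a point): Centre of the open mouth of the white desiccant canister, level with the top of its rim, 130 mm above the bench, z up. The canister (120 mm across, blue band) stands in a dark cup (138 mm across, 22 mm high) screwed to the bench and cannot move or turn. Its bright neck is 104 mm across the rim, with four entry notches 90 degrees apart at an unknown angle (x, y do not tell it).
- canister_slots (a point): Point on the canister's axis 16 mm below the rim, where lid_lugs ends when locked. Lugs lying on the rim: lid_lugs is 16 mm above this point. Within about 4 degrees of a notch they drop 11 mm under the lid's weight if it is free to fall. Turned clockwise 35 to 40 degrees from there, slots draw the lid down 5 mm more to a dead stop; it must be free to sink and stays where left.
- trays_center (a point): Centre of a stack of three black chip trays, 323 x 136 x 24 mm, lying on the bench. Leave alone.
- carton_center (a point): Centre of a brown carton with a white label, 100 x 150 x 55 mm. Leave alone.
- tape_center (a point): Centre of a roll of brown packing tape lying flat, 100 mm across and 48 mm high. Leave alone.
- scanner_center (a point): Middle of a grey and black hand scanner lying on its side, about 75 x 165 x 36 mm. Leave alone.

How it is judged:
By the outcome, as a careful person would: the job done as asked, in the order asked, and still so for the second after the job is handed in, with the robot touching nothing.
It also fails if it takes over 58 s, if anything falls off the work surface, if the arm or the gripper's body presses on something with over 40 N, if the wrist force passes 120 N, or if a joint passes its speed limit or range.

## Robot

A 6-joint arm with a two-finger parallel gripper is mounted at the origin on the work surface. World frame = base frame: x ahead of the robot, y to its left, z up, the work surface at z = 0. Lengths are in m, angles in rad, forces in N, time in s.
With the tool pointing down it reaches from about 0.425 to 0.95 m from the base axis. Payload 3.5 kg.
Tool frame: the origin (TCP) lies midway between the tips of the shut fingers; the grasp point (between the pads) lies ctrl.grasp_offset behind it (ctrl.grasp_offset is the distance from the TCP to the grasp point, in m); x points along the fingers, y is the direction in which the jaws open and shut, and the axes are right-handed (so a half turn about x gives the same grasp; the last joint's range is limited). The gripper opens to 85 mm and grips with 20 to 120 N. Pads are 22 mm wide; open, the fingers measure 114 mm over their backs; the gripper's body (76 mm by 85 mm) begins 54 mm behind the grasp point. The pads swing forward as they close: fully open they stand 13 mm farther back than shut.
Start: joints at [1.168, 0.286, 1.577, -0, 1.279, -0.15], TCP at [0.169, 0.654, 0.231] pointing down, gripper open.
Joint ranges: [-2.77, 2.77], [-0.9, 2.22], [0.21, 2.48], [-1.53, 4.67], [0.24, 2.81], [-2.84, 2.84]. Speed limits (rad/s): [2.79, 2.79, 3.14, 3.14, 3.14, 3.14].

## Interface

Orientations are given as a unit quaternion [x, y, z, w].
In Python, from plant import readout, read_camera, sign_off, ctrl gives the robot as it stands.
- The arm moves only by the tool drive_tool, never from a script. Its argument "steps" is a list of rows, each a list of 5 numbers: the shift along the tool's x, y, z in cm, then the turn about the tool's x in degrees, then the opening, from 0 (shut) to 1 (fully open). A call has 1 to 10 rows; each row shifts and turns the commanded pose from where the row before left it, along the tool's axes as they then stand; what a row does not reach is not made up. A row lasts 1/10 s, in which the tool goes at most 50 mm and 8.59 degrees, less where a joint would pass 70% of its speed; a pose out of reach is approached as far as the arm can. A call is refused whole if a number of a shift passes 5 or a number of a turn 8.59, either way. A call with a gripper value outside its range is refused whole. The fingers move at their own pace and stop on an object; "force" is the grip in N (left out, the last holds). Time passes only in rows, so rows that do not move let the fingers close. It gives the time, the measured TCP pose, the force and the opening at its end, in the units of the state.
- readout.get_state(): the state, without advancing time (a new reading comes with each control period).
- read_camera(name): name is "side" or "top"; returns a dict with "frame" (400x640x3 uint8, red, green, blue), "vertical_fov" (degrees; the focal length in pixels is half the picture's height over the tangent of half this angle, whatever the lens; pixels are square), "cx", "cy" (the principal point, pixels), "eye" and "orientation" of the camera in the world. Camera axes: x right, y up, looking along -z (the intrinsics and any distortion apply to the point x, -y, -z); pixel columns grow to the right and rows downward; lengths in m; the calibration is good to about 2 mm. A picture is of the moment at which its call begins. There is no depth.
- sign_off(): hands the job in, once; it reports no verdict.
The state is a dict: "time": time; "qpos": joint angles; "dq": joint speeds; "joint_efforts": joint torques, N m; "eef_pos": TCP position; "tcp_rot": TCP orientation; "contact_force": force on the tool from outside, world axes, zero at the start; "wrist_torque": the same for the moment, N m; "opening": opening from 0.0 (shut) to 1.0 (fully open).
Only numpy, scipy, OpenCV 4.12 (cv2) and the standard library are available. Lean on these libraries where they do the work, as an engineer would, in place of code of your own. Each camera call takes 0.05 s, during which the arm holds its last target. There are 200 camera calls.

## Working session

There is one attempt and no reset: what is moved stays moved. The work goes in short steps, Python scripts to look and compute and a tool call to move; the robot and the scene stay as the last step left them, time stands still between calls to the robot, and variables do not carry over. Pictures are saved under pics/ and viewed, about 8 in all and at most 12, crops included, and the job is handed in when it is done.

Besides the shell and the picture viewer there is one more tool, called after "Call:" as name(argument=value, ...), one argument or row to a line, values as JSON. drive_tool: Moves the arm, as the interface text tells. Its arguments: {"type":"object","properties":{"steps":{"type":"array","items":{"type":"array","items":{"type":"number"}}},"force":{"type":"number"}},"required":["steps"]}

```bash
mkdir -p pics; ls; python3 - <<'E'
from plant import readout, read_camera, ctrl
import cv2
for n in("top","side"):
    c=read_camera(n); cv2.imwrite(f"pics/{n}0.png",c["frame"][:,:,::-1]); print({k:v for k,v in c.items() if k!="frame"})
print(readout.get_state(), ctrl.grasp_offset)
E
```

```text
pics
{'vertical_fov': 50.890297103616724, 'cx': 318.8555314688392, 'cy': 195.4590950053838, 'eye': array([4.49378488e-01, 6.58051322e-04, 1.21662408e+00]), 'orientation': array([-0.05595135,  0.04959105,  0.71457704, -0.69555001])}
{'vertical_fov': 48.127200525669664, 'cx': 322.42349044561826, 'cy': 199.38755664203538, 'eye': array([ 0.42439754, -0.99373045,  0.80976911]), 'orientation': array([ 0.45681155, -0.04948563, -0.07637823,  0.8848959 ])}
{'time': 0.1, 'qpos': array([ 1.16800182e+00,  2.87109370e-01,  1.57806423e+00,  8.29061019e-06,
        1.27856922e+00, -1.49979337e-01]), 'dq': array([-0.00131034, -0.00116656, -0.00395915, -0.00035579, -0.00014938,
        0.00021319]), 'joint_efforts': array([ 2.08421084e-04, -4.07293153e+01, -2.93700331e+01, -1.33685694e-04,
        3.33958531e-03,  6.18833997e-07]), 'eef_pos': array([0.16855624, 0.65299636, 0.23004574]), 'tcp_rot': array([ 0.08841602,  0.70167455, -0.08987718,  0.70125426]), 'contact_force': array([0.33765715, 0.76052344, 0.13160282]), 'wrist_torque': array([0.01920167, 0.00862351, 0.03779332]), 'opening': 0.9996744738953759} 0.0187
```

View pics/top0.png

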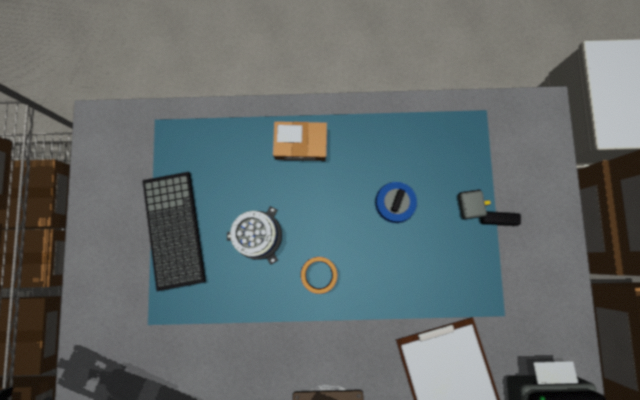

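View pics/side0.png

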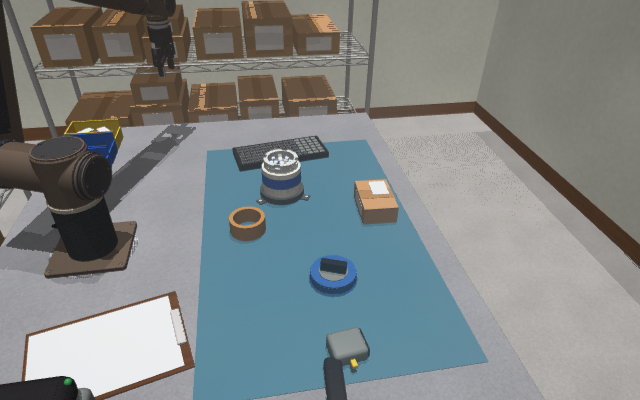

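The top view shows the lid at about (397,202), its bar running up and right, and the canister mouth at about (253,233). In the side view the lid bar is at (333,266) and the canister rim at (281,160). Next I'll compute positions and make enlarged crops.

```bash
cat > h.py <<'E'
import numpy as np, cv2
from plant import readout, read_camera, sign_off, ctrl
from scipy.spatial.transform import Rotation as R
def f(c): return 200/np.tan(np.radians(c["vertical_fov"])/2)
def ray(c,u,v):
    d=np.array([(u-c["cx"])/f(c),-(v-c["cy"])/f(c),-1.]); return R.from_quat(c["orientation"]).apply(d)
def atz(c,u,v,z):
    d=ray(c,u,v); return c["eye"]+d*(z-c["eye"][2])/d[2]
def proj(c,p):
    q=R.from_quat(c["orientation"]).inv().apply(np.array(p)-c["eye"]); return np.array([c["cx"]-f(c)*q[0]/q[2], c["cy"]+f(c)*q[1]/q[2]])
def blob(c,lo,hi,box):
    x0,y0,x1,y1=box; h=cv2.cvtColor(c["frame"][y0:y1,x0:x1],cv2.COLOR_RGB2HSV)
    m=cv2.inRange(h,np.array(lo),np.array(hi)); n,l,s,ce=cv2.connectedComponentsWithStats(m); i=1+s[1:,4].argmax()
    return (l==i).astype(np.uint8), s[i]+np.array([x0,y0,0,0,0]), ce[i]+[x0,y0]
def st():
    s=readout.get_state(); r=R.from_quat(s["tcp_rot"]).as_matrix()
    print("t",round(s["time"],2),"tcp",s["eef_pos"].round(4),"x",r[:,0].round(3),"y",r[:,1].round(3),"F",s["contact_force"].round(1),"T",s["wrist_torque"].round(2),"op",round(s["opening"],3),"q",s["qpos"].round(3)); return s,r
E
python3 - <<'E'
from h import *
t=read_camera("top"); s=read_camera("side")
m,b,ce=blob(t,[105,150,40],[125,255,255],(360,170,440,240)); print("blue top",b,ce)
cn,_=cv2.findContours(m,0,2); e=cv2.fitEllipse(max(cn,key=len)); ec=np.array(e[0])+[360,170]; print(e[1],"lid",atz(t,*ec,0.005))
m,b,ce=blob(t,[0,0,0],[179,255,60],(380,185,415,220)); print("bar",b,ce,atz(t,*ce,0.0585))
p=np.argwhere(m)[:,::-1]+[380,185]; w=np.array([atz(t,*q,0.0585)[:2] for q in p]); w-=w.mean(0)
ev,V=np.linalg.eigh(np.cov(w.T)); print("bar dir deg",np.degrees(np.arctan2(V[1,1],V[0,1])),np.sqrt(ev*12))
m,b,ce=blob(s,[0,0,0],[179,255,60],(310,250,355,280)); print("bar side",b,ce)
print("can top guess",atz(t,255,232,.13))
P=atz(t,255,232,.13); print("proj side",proj(s,P), "lid proj side", proj(s,atz(t,*ec,0.0435)))
def crop(c,u,v,w,k): return cv2.resize(c["frame"][v-w:v+w,u-w:u+w],(k,k),interpolation=cv2.INTER_CUBIC)
cv2.imwrite("pics/c1.png",np.hstack([crop(t,253,233,32,400),crop(s,281,165,32,400)])[:,:,::-1])
print("tape",atz(t,320,275,.048),"carton",atz(t,301,141,.055))
E
```

```text
blue top [376 182  41  41 763] [395.2621232  202.18217562]
(39.775264739990234, 40.60221862792969) lid [ 0.60727522 -0.21358763  0.005     ]
bar [391 190  13  22 157] [397.24840764 200.49044586] [ 0.60366162 -0.20833578  0.0585    ]
bar dir deg 156.63490268607816 [0.01903382 0.06293676]Traceback (most recent call last):
  File "<stdin>", line 8, in <module>
  File "h.py", line 13, in blob
    m=cv2.inRange(h,np.array(lo),np.array(hi)); n,l,s,ce=cv2.connectedComponentsWithStats(m); i=1+s[1:,4].argmax()
                                                                                                  ~~~~~~~~~~~~~~^^
ValueError: attempt to get argmax of an empty sequence
```

```bash
python3 - <<'E'
from h import *
t=read_camera("top"); s=read_camera("side")
P=atz(t,255,232,.13); print("can guess",P,"proj side",proj(s,P), "lid grip proj side", proj(s,[.605,-.210,.0435]))
# refine circle centre at rim: white-ish
h=cv2.cvtColor(t["frame"],cv2.COLOR_RGB2HSV)
for thr in(140,170,190):
    m,b,ce=blob(t,[0,0,thr],[179,60,255],(220,200,290,270)); cn,_=cv2.findContours(m,0,2); e=cv2.fitEllipse(max(cn,key=len)); print(thr,b,e, cv2.minEnclosingCircle(max(cn,key=len)))
# expected sizes
for r,z in((.052,.13),(.06,.11)): print(r,z,[proj(t,P+[a,c,z-.13]).round(1) for a,c in((r,0),(-r,0),(0,r),(0,-r))])
def crop(c,u,v,w,k): return cv2.resize(c["frame"][v-w:v+w,u-w:u+w],(k,k),interpolation=cv2.INTER_CUBIC)
cv2.imwrite("pics/c1.png",np.hstack([crop(t,253,233,32,400),crop(s,281,165,32,400)])[:,:,::-1])
print("tape",atz(t,320,275,.048),"carton",atz(t,301,141,.055)); st()
E
```

```text
can guess [0.52216774 0.17581097 0.13      ] proj side [280.1561285  158.79928848] lid grip proj side [331.63478576 265.2337823 ]
140 [ 228  210   47   46 1131] ((31.7672119140625, 32.93689727783203), (44.103939056396484, 45.25397872924805), 55.04252243041992) ((31.113636016845703, 32.5), 23.377229690551758)
170 [229 211  45  44 629] ((31.96038246154785, 32.99605178833008), (42.467979431152344, 43.63266372680664), 44.031429290771484) ((31.207693099975586, 32.515384674072266), 22.479515075683594)
190 [255 213  15  21  84] ((41.862056732177734, 25.050552368164062), (10.938094139099121, 25.6530818939209), 163.54354858398438) ((42.5, 23.0), 11.926960945129395)
0.052 0.13 [array([254.9, 212. ]), array([255.1, 252.3]), array([234.9, 232.5]), array([275.1, 231.5])]
0.06 0.11 [array([256.1, 209.8]), array([256.3, 255.5]), array([233.5, 233.1]), array([279. , 231.9])]
tape [0.40551289 0.01150922 0.048     ] carton [0.78276529 0.05562806 0.055     ]
t 0.3 tcp [0.1687 0.6533 0.2308] x [-0.    -0.001 -1.   ] y [ 0.25   0.968 -0.001] F [-0.7 -0.3 -0.1] T [ 0.04 -0.01 -0.02] op 1.002 q [ 1.168  0.287  1.577 -0.     1.279 -0.15 ]
```

View pics/c1.png

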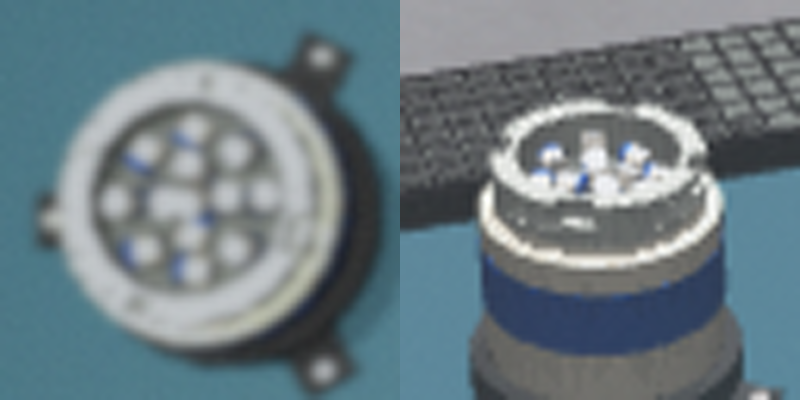

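The crop shows the open rim centred near top pixel (251,231) and side pixel (280.5,157). There are faint marks in the rim that may be notches, but I'll find those by feel. Both views agree, so I'm moving to the lid now.

Call:
drive_tool(
  steps=[
    [0,-3.6,3.2,0,0.7],
    [0,-3.6,3.2,0,0.7],
    [0,-3.6,3.2,0,0.7],
    [0,-3.6,3.2,0,0.7],
    [0,-3.6,3.2,0,0.7],
    [0,-3.6,3.2,0,0.7],
    [0,-3.6,3.2,0,0.7],
    [0,-3.6,3.2,0,0.7],
    [0,-3.6,3.2,0,0.7],
    [0,-3.6,3.2,0,0.7],
  ],
)

```text
time: 1.3
eef_pos: [0.389, 0.2232, 0.2317]
tcp_rot: [0.089, 0.701, -0.089, 0.702]
contact_force: [-0.0, 0.2, 0.0]
opening: 0.704
```

Call:
drive_tool(
  steps=[
    [0,-3.6,3.2,0,0.7],
    [0,-3.6,3.2,0,0.7],
    [0,-3.6,3.2,0,0.7],
    [0,-3.6,3.2,0,0.7],
    [0,-3.6,3.2,0,0.7],
    [0,-3.6,3.2,0,0.7],
    [2,-3.6,3.2,0,0.7],
    [2,-3.6,3.2,0,0.7],
    [2,-3.6,3.2,0,0.7],
    [2,0,0,5,0.7],
  ],
)

```text
time: 2.3
eef_pos: [0.5856, -0.1607, 0.1534]
tcp_rot: [0.121, 0.696, -0.123, 0.697]
contact_force: [-0.1, 0.7, -0.4]
opening: 0.699
```

```bash
cat >> h.py <<'E'
def goto(p,yaw):
    s,r=st(); print("shift cm",(r.T@(np.array(p)-s["eef_pos"])*100).round(2),"turn",round(np.degrees(np.arctan2(r[1,1],r[0,1]))-yaw,1))
E
python3 - <<'E'
from h import *
goto([.605,-.210,.034],66.6)
t=read_camera("top"); s=read_camera("side")
# rim centre: least-squares on hand-read edge points, side view
print("rim top", atz(t,251.2,231.3,.13), "rim side", atz(s,280.5,156.7,.13))
x=s["frame"]; cv2.imwrite("pics/c2.png",np.hstack([cv2.resize(x[190:310,273:393],(480,480),interpolation=2)])[:,:,::-1])
E
```

```text
t 2.3 tcp [ 0.5856 -0.1607  0.1534] x [ 0.002 -0.002 -1.   ] y [ 0.34   0.94  -0.001] F [-0.1  0.7 -0.4] T [ 0.01 -0.    0.03] op 0.699 q [-4.340e-01  2.120e-01  1.815e+00 -1.000e-03  1.111e+00 -1.658e+00]
shift cm [11.95 -3.96  3.46] turn 3.5
rim top [0.52423926 0.18564394 0.13      ] rim side [0.52451051 0.18819946 0.13      ]
```

View pics/c2.png

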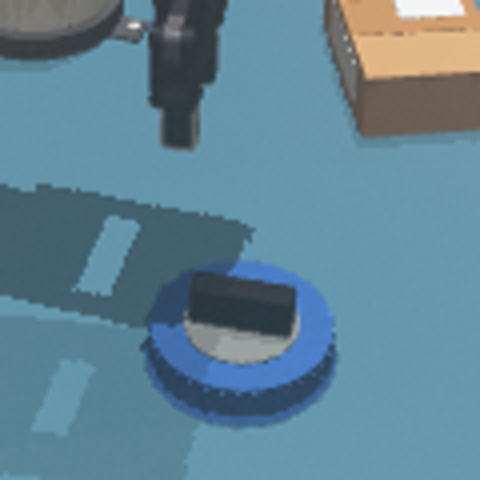

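The side crop shows the lid clear, with its bar centre at about (334,266) px, within 2 px of my estimate. I'll go on to grasp it.

Call:
drive_tool(
  steps=[
    [2.5,-2.0,1.8,3.5,0.6],
    [2.5,-2.0,1.8,0,0.6],
    [3,0,0,0,0.6],
    [2,0,0,0,0.6],
    [0,0,0,0,0.6],
  ],
)

```text
time: 2.9
eef_pos: [0.6006, -0.2039, 0.0512]
tcp_rot: [0.141, 0.695, -0.139, 0.691]
contact_force: [-0.5, 1.2, 0.0]
opening: 0.598
```

```bash
python3 - <<'E'
from h import *
goto([.606,-.211,.034],66.6)
s=read_camera("side");t=read_camera("top")
cv2.imwrite("pics/c3.png",np.hstack([cv2.resize(x[v-40:v+40,u-40:u+40],(400,400),interpolation=2) for x,u,v in((s["frame"],333,262),(t["frame"],397,200))])[:,:,::-1])
E
```

```text
t 2.9 tcp [ 0.6006 -0.2039  0.0512] x [-0.006  0.003 -1.   ] y [0.388 0.922 0.001] F [-0.5  1.2  0. ] T [-0.02 -0.    0.03] op 0.598 q [-0.487  0.4    1.787  0.     0.961 -1.659]
shift cm [ 1.71 -0.44  0.78] turn 0.6
```

View pics/c3.png

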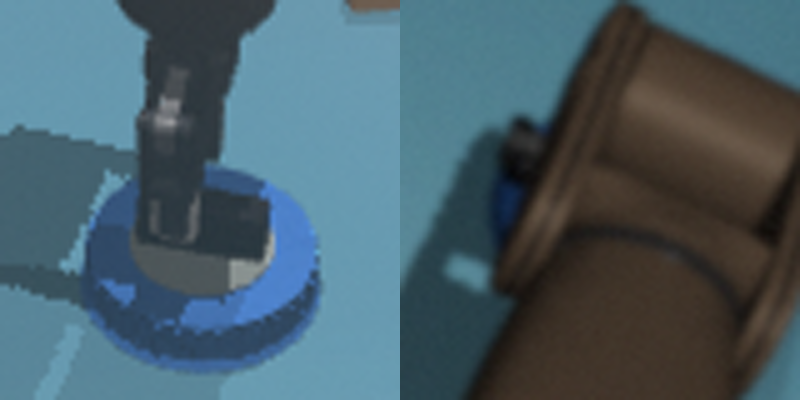

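The near finger sits left of the bar's middle, at about (175,215) against (208,220) in the crop. That matches the computed remaining 8 mm shift. I'll correct it, descend and close.

Call:
drive_tool(
  steps=[
    [0,-0.4,0.8,0.6,0.6],
    [1.2,0,0,0,0.6],
    [0.5,0,0,0,0.6],
    [0,0,0,0,0.15],
    [0,0,0,0,0.1],
    [0,0,0,0,0.1],
    [0,0,0,0,0.1],
    [0,0,0,0,0.1],
  ],
  force=60,
)

```text
time: 3.8
eef_pos: [0.6085, -0.2125, 0.0368]
tcp_rot: [0.144, 0.692, -0.144, 0.692]
contact_force: [-0.6, 0.1, -0.3]
opening: 0.196
```

Call:
drive_tool(
  steps=[
    [-2,0,0,0,0.1],
    [-4,0,0,0,0.1],
    [-4,0,0,0,0.1],
    [-4,0,0,0,0.1],
    [-1,3.0,-2.1,0,0.1],
    [0,3.7,-2.6,0,0.1],
    [0,3.7,-2.6,0,0.1],
    [0,3.7,-2.6,0,0.1],
    [0,3.7,-2.6,0,0.1],
    [0,3.7,-2.6,0,0.1],
  ],
)

```text
time: 4.8
eef_pos: [0.5547, 0.0466, 0.1857]
tcp_rot: [0.145, 0.693, -0.145, 0.691]
contact_force: [1.0, 0.4, -3.5]
opening: 0.198
```

Call:
drive_tool(
  steps=[
    [0,3.7,-2.6,0,0.1],
    [0,3.7,-2.6,0,0.1],
    [0,2.6,-1.8,0,0.1],
    [0,0,0,0,0.1],
    [0,0,0,0,0.1],
  ],
)

```text
time: 5.3
eef_pos: [0.5311, 0.165, 0.1859]
tcp_rot: [0.143, 0.693, -0.144, 0.692]
contact_force: [-0.2, 0.3, -4.7]
opening: 0.194
```

```bash
python3 - <<'E'
from h import *
goto([.5244,.187,.165],66.6)
s=read_camera("side");t=read_camera("top")
cv2.imwrite("pics/c4.png",np.hstack([cv2.resize(x[v-50:v+50,u-50:u+50],(400,400),interpolation=2) for x,u,v in((s["frame"],281,150),(t["frame"],253,233))])[:,:,::-1])
E
```

```text
t 5.3 tcp [0.5311 0.165  0.1859] x [-0.002 -0.001 -1.   ] y [ 0.398  0.917 -0.001] F [-0.2  0.3 -4.7] T [-0.02  0.02  0.01] op 0.194 q [ 1.190e-01  6.900e-02  1.912e+00 -1.000e-03  1.163e+00 -1.042e+00]
shift cm [ 2.09  1.76 -1.49] turn -0.1
```

View pics/c4.png

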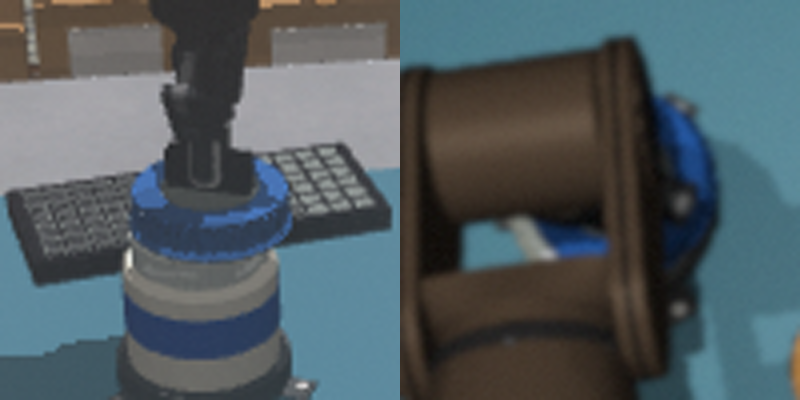

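The lid hangs level over the canister, with its skirt spanning crop x 131–291 (u about 283.8) and the canister body spanning 124–280 (u about 281.5). Next I'll check the lid's offset in the grip and the canister axis numerically.

```bash
python3 - <<'E'
from h import *
s=read_camera("side"); st()
def sil(c,r,z):
    a=np.linspace(0,2*np.pi,181); p=np.array([proj(s,[c[0]+r*np.cos(q),c[1]+r*np.sin(q),z]) for q in a]); return p[:,0].min().round(1),p[:,0].max().round(1),p[:,1].min().round(1),p[:,1].max().round(1)
print("pred lid bottom",sil((.5311,.165),.0605,.149),"pred can body",sil((.5244,.187),.060,.08),"rim",sil((.5244,.187),.052,.13))
h=cv2.cvtColor(s["frame"],cv2.COLOR_RGB2HSV); m=cv2.inRange(h,np.array([100,120,30]),np.array([125,255,255]))
for v in list(range(150,168,2))+list(range(176,190,3)):
    i=np.flatnonzero(m[v,250:320])+250; print(v,(i.min(),i.max()) if len(i) else None,end=" ")
u=m[140:175,265:300]; print("\nlowest blue rows",[int(np.flatnonzero(m[140:173,k]).max()+140) for k in range(262,304,5)])
E
```

```text
t 5.45 tcp [0.5321 0.1635 0.1864] x [-0.001 -0.    -1.   ] y [ 0.401  0.916 -0.001] F [-0.1 -0.5 -3. ] T [-0.03 -0.01  0.02] op 0.195 q [ 0.116  0.069  1.911 -0.     1.163 -1.042]
pred lid bottom (np.float64(262.7), np.float64(303.8), np.float64(145.0), np.float64(165.4)) pred can body (np.float64(261.5), np.float64(300.5), np.float64(161.1), np.float64(181.6)) rim (np.float64(263.2), np.float64(297.7), np.float64(148.6), np.float64(165.8))
150 (np.int64(265), np.int64(302)) 152 (np.int64(290), np.int64(299)) 154 (np.int64(282), np.int64(303)) 156 (np.int64(277), np.int64(303)) 158 (np.int64(265), np.int64(302)) 160 (np.int64(298), np.int64(300)) 162 (np.int64(272), np.int64(296)) 164 (np.int64(275), np.int64(291)) 166 None 176 (np.int64(262), np.int64(299)) 179 (np.int64(262), np.int64(300)) 182 (np.int64(264), np.int64(298)) 185 (np.int64(266), np.int64(294)) 188 (np.int64(274), np.int64(287)) Traceback (most recent call last):
  File "<stdin>", line 9, in <module>
    return umr_maximum(a, axis, None, out, keepdims, initial, where)
ValueError: zero-size array to reduction operation maximum which has no identity
```

Call:
drive_tool(
  steps=[
    [0,1.7,-1.5,0,0.1],
    [0,0,0,0,0.1],
    [1,0,0,0,0.1],
    [0.8,0,0,0,0.1],
    [0,0,0,0,0.1],
    [0,0,0,0,0.1],
  ],
)

```text
time: 6.05
eef_pos: [0.5248, 0.1855, 0.1679]
tcp_rot: [0.145, 0.693, -0.145, 0.692]
contact_force: [0.5, 0.0, -3.4]
opening: 0.194
```

```bash
python3 - <<'E'
from h import *
goto([.5244,.187,.158],66.6)
E
```

```text
t 6.05 tcp [0.5248 0.1855 0.1679] x [-0.002 -0.    -1.   ] y [ 0.401  0.916 -0.001] F [ 0.5  0.  -3.4] T [-0.   -0.03 -0.02] op 0.194 q [ 0.157  0.089  1.925 -0.     1.129 -1.001]
shift cm [ 0.99  0.12 -0.1 ] turn -0.2
```

Call:
drive_tool(
  steps=[
    [0.3,0.1,-0.1,0,0.1],
    [0.3,0,0,0,0.1],
    [0,0,0,0,0.1],
  ],
)

```text
time: 6.35
eef_pos: [0.5243, 0.1874, 0.1623]
tcp_rot: [0.144, 0.692, -0.145, 0.692]
contact_force: [-1.1, 0.5, -4.3]
opening: 0.192
```

Call:
drive_tool(
  steps=[
    [0.2,0,0,0,0.1],
    [0.2,0,0,0,0.1],
    [0,0,0,0,0.1],
  ],
)

```text
time: 6.65
eef_pos: [0.5247, 0.1875, 0.1589]
tcp_rot: [0.145, 0.692, -0.144, 0.692]
contact_force: [0.1, 1.0, -3.9]
opening: 0.195
```

Call:
drive_tool(
  steps=[
    [0.1,0,0,0,0.1],
    [0.1,0,0,0,0.1],
    [0,0,0,0,0.1],
  ],
)

```text
time: 6.95
eef_pos: [0.5247, 0.1875, 0.1588]
tcp_rot: [0.144, 0.692, -0.144, 0.692]
contact_force: [-4.3, -1.3, 6.1]
opening: 0.196
```

The lugs touched the rim at z = 0.1588, exactly as predicted. Now I'll search clockwise under light downward push.

Call:
drive_tool(
  steps=[
    [0,0,0,3,0.1],
    [0,0,0,3,0.1],
    [0,0,0,3,0.1],
    [0,0,0,3,0.1],
    [0,0,0,3,0.1],
    [0,0,0,0,0.1],
  ],
)

```text
time: 7.55
eef_pos: [0.5256, 0.187, 0.1587]
tcp_rot: [0.233, 0.666, -0.234, 0.668]
contact_force: [-0.8, -2.7, 4.8]
opening: 0.198
```

```bash
python3 - <<'E'
from h import *
goto([.5244,.187,.158],66.6)
E
```

```text
t 7.55 tcp [0.5256 0.187  0.1587] x [ 0.003 -0.001 -1.   ] y [0.623 0.782 0.001] F [-0.8 -2.7  4.8] T [-0.5   0.43 -0.01] op 0.198 q [ 0.161  0.101  1.931 -0.002  1.108 -0.736]
shift cm [ 0.07 -0.08 -0.09] turn -15.2
```

Call:
drive_tool(
  steps=[
    [0,0,0,3,0.1],
    [0,0,0,3,0.1],
    [0,0,0,3,0.1],
    [0,0,0,3,0.1],
    [0,0,0,3,0.1],
    [0,0,0,0,0.1],
  ],
)

```text
time: 8.15
eef_pos: [0.5237, 0.1867, 0.1558]
tcp_rot: [0.315, 0.633, -0.318, 0.632]
contact_force: [-1.9, -3.0, -2.1]
opening: 0.196
```

```bash
python3 - <<'E'
from h import *
goto([.5244,.187,.158],66.6)
E
```

```text
t 8.15 tcp [0.5237 0.1867 0.1558] x [-0.002 -0.003 -1.   ] y [ 0.8    0.6   -0.004] F [-1.9 -3.  -2.1] T [-0.44  0.33  1.69] op 0.196 q [ 0.161  0.103  1.934 -0.003  1.107 -0.481]
shift cm [-0.22  0.07  0.02] turn -29.7
```

Found it: z dropped 3 mm and a 1.7 N m reaction appeared, so the lugs are in the notches against the wall. I'll ease back slightly and lower.

Call:
drive_tool(
  steps=[
    [0,0,0,-1.5,0.1],
    [0.2,0,0,0,0.1],
    [0.3,0,0,0,0.1],
    [0.3,0,0,0,0.1],
    [0,0,0,0,0.1],
  ],
)

```text
time: 8.65
eef_pos: [0.525, 0.1874, 0.1491]
tcp_rot: [0.312, 0.635, -0.311, 0.635]
contact_force: [-1.6, -1.5, -2.1]
opening: 0.192
```

```bash
python3 - <<'E'
from h import *
goto([.5244,.187,.1478],66.6)
E
```

```text
t 8.65 tcp [0.525  0.1874 0.1491] x [ 0.001  0.001 -1.   ] y [0.791 0.612 0.002] F [-1.6 -1.5 -2.1] T [-0.53  0.2   0.07] op 0.192 q [ 1.600e-01  1.110e-01  1.939e+00  1.000e-03  1.090e+00 -4.990e-01]
shift cm [ 0.13 -0.07 -0.  ] turn -28.8
```

Call:
drive_tool(
  steps=[
    [0.2,0,0,0,0.1],
    [0.1,0,0,0,0.1],
    [0,0,0,0,0.1],
  ],
)

```text
time: 8.95
eef_pos: [0.525, 0.1875, 0.1477]
tcp_rot: [0.311, 0.635, -0.311, 0.635]
contact_force: [-5.0, -3.2, 7.1]
opening: 0.196
```

It dropped 11.1 mm in full. Now I'll turn it clockwise, sinking along with it.

Call:
drive_tool(
  steps=[
    [0,0,0,3,0.1],
    [0,0,0,3,0.1],
    [0.05,0,0,3,0.1],
    [0.05,0,0,3,0.1],
    [0.05,0,0,3,0.1],
    [0,0,0,0,0.1],
  ],
)

```text
time: 9.55
eef_pos: [0.525, 0.187, 0.1457]
tcp_rot: [0.391, 0.589, -0.392, 0.589]
contact_force: [-3.2, -4.4, 4.4]
opening: 0.199
```

```bash
python3 - <<'E'
from h import *
goto([.5244,.187,.1428],66.6)
E
```

```text
t 9.55 tcp [0.525  0.187  0.1457] x [ 0.    -0.001 -1.   ] y [0.922 0.387 0.   ] F [-3.2 -4.4  4.4] T [-1.02  0.68 -0.07] op 0.199 q [ 1.600e-01  1.160e-01  1.940e+00 -1.000e-03  1.085e+00 -2.370e-01]
shift cm [ 0.29 -0.05 -0.02] turn -43.8
```

Call:
drive_tool(
  steps=[
    [0.05,0,0,3,0.1],
    [0.05,0,0,3,0.1],
    [0.05,0,0,3,0.1],
    [0.05,0,0,3,0.1],
    [0.05,0,0,3,0.1],
    [0,0,0,0,0.1],
  ],
)

```text
time: 10.15
eef_pos: [0.5247, 0.1864, 0.1429]
tcp_rot: [0.464, 0.533, -0.466, 0.533]
contact_force: [-4.1, -6.7, 4.5]
opening: 0.195
```

Call:
drive_tool(
  steps=[
    [0.05,0,0,2,0.1],
    [0.05,0,0,2,0.1],
    [0.0,0,0,2,0.1],
    [0,0,0,0,0.1],
  ],
)

```text
time: 10.55
eef_pos: [0.5235, 0.1861, 0.1428]
tcp_rot: [0.488, 0.51, -0.492, 0.51]
contact_force: [-10.5, -8.3, 10.2]
opening: 0.197
```

```bash
python3 - <<'E'
from h import *
goto([.5244,.187,.1428],66.6)
E
```

```text
t 10.55 tcp [0.5235 0.1861 0.1428] x [-0.004 -0.005 -1.   ] y [ 0.999  0.039 -0.004] F [-10.5  -8.3  10.2] T [-1.14  1.57  1.5 ] op 0.197 q [ 0.161  0.119  1.943 -0.004  1.085  0.123]
shift cm [ 0.    0.09 -0.08] turn -64.3
```

Call:
drive_tool(
  steps=[
    [0,0,0,1.5,0.1],
    [0,0,0,1.5,0.1],
    [0,0,0,1.5,0.1],
    [0,0,0,0,0.1],
  ],
)

```text
time: 10.95
eef_pos: [0.5234, 0.1853, 0.143]
tcp_rot: [-0.506, -0.49, 0.512, -0.491]
contact_force: [-10.6, -10.8, 12.3]
opening: 0.204
```

```bash
python3 - <<'E'
from h import *
goto([.5244,.187,.1428],66.6)
E
```

```text
t 10.95 tcp [0.5234 0.1853 0.143 ] x [-0.004 -0.007 -1.   ] y [ 0.999 -0.038 -0.004] F [-10.6 -10.8  12.3] T [-1.81  1.65  1.51] op 0.204 q [ 0.161  0.119  1.943 -0.008  1.086  0.202]
shift cm [ 0.02  0.1  -0.18] turn -68.8
```

Call:
drive_tool(
  steps=[
    [0,0,0,0,0.1],
    [0,0,0,0,0.1],
    [0,0,0,1.5,0.1],
    [0,0,0,1.5,0.1],
    [0,0,0,0,0.1],
  ],
  force=110,
)

```text
time: 11.45
eef_pos: [0.5233, 0.1853, 0.1431]
tcp_rot: [-0.517, -0.477, 0.524, -0.48]
contact_force: [-10.6, -8.8, 12.6]
opening: 0.197
```

```bash
python3 - <<'E'
from h import *
goto([.5244,.187,.1428],66.6)
s=read_camera("side")
x=s["frame"]; cv2.imwrite("pics/c5.png",cv2.resize(x[115:215,231:331],(500,500),interpolation=2)[:,:,::-1])
E
```

```text
t 11.45 tcp [0.5233 0.1853 0.1431] x [-0.004 -0.009 -1.   ] y [ 0.997 -0.083 -0.003] F [-10.6  -8.8  12.6] T [-1.67  1.68  2.88] op 0.197 q [ 0.161  0.118  1.943 -0.009  1.086  0.249]
shift cm [ 0.03  0.1  -0.18] turn -71.4
```

View pics/c5.png

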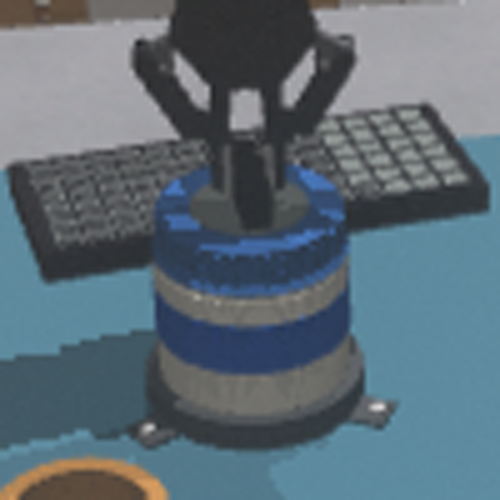

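At 110 N grip the torque reached 2.9 N m with the lid not turning, and the total sink is 16 mm. That is the dead stop. The picture shows the skirt seated evenly on the shoulder, about row 290 at the front. I'll release and withdraw.

Call:
drive_tool(
  steps=[
    [-0.2,0,0,0,0.1],
    [0,0,0,0,0.5],
    [0,0,0,0,0.6],
    [0,0,0,0,0.6],
    [-1,0,0,0,0.6],
    [-2,0,0,0,0.6],
    [-4,0,0,0,0.6],
    [-4,0,0,0,0.6],
    [-3,0,-4,0,0.6],
    [0,0,-4,0,0.6],
  ],
)

```text
time: 12.5
eef_pos: [0.5355, 0.2684, 0.2913]
tcp_rot: [0.529, 0.472, -0.52, 0.476]
contact_force: [0.8, -0.7, 0.6]
opening: 0.6
```

```bash
python3 - <<'E'
from h import *
st(); s=read_camera("side"); t=read_camera("top")
x=s["frame"]; cv2.imwrite("pics/c6.png",np.hstack([cv2.resize(x[115:215,231:331],(400,400),interpolation=2),cv2.resize(t["frame"][193:273,213:293],(400,400),interpolation=2)])[:,:,::-1])
E
```

```text
t 12.5 tcp [0.5355 0.2684 0.2913] x [ 0.013  0.005 -1.   ] y [ 0.995 -0.1    0.013] F [ 0.8 -0.7  0.6] T [ 0.02 -0.08 -0.01] op 0.6 q [2.950e-01 7.200e-02 1.713e+00 1.000e-03 1.343e+00 3.950e-01]
```

View pics/c6.png

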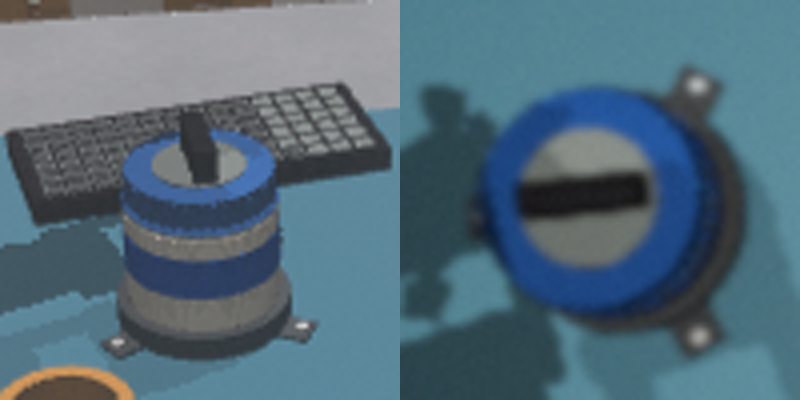

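The lid sits level and centred on the canister with the arm clear, and the bar in the top crop spans (520,197) to (647,188). Next I'll check the turned angle and the lid height.

```bash
python3 - <<'E'
from h import *
t=read_camera("top"); s=read_camera("side")
z=.13-.016-.008+.0585
m,b,ce=blob(t,[0,0,0],[179,255,60],(310-77,222,348,242)) if 0 else blob(t,[0,0,0],[179,255,60],(313-98+20,222,345,241-0)) if 0 else blob(t,[0,0,0],[179,255,70],(234,224,268,240))
p=np.argwhere(m)[:,::-1]+[234,224]; w=np.array([atz(t,*q,z)[:2] for q in p]); c=w.mean(0)
ev,V=np.linalg.eigh(np.cov((w-c).T)); a=np.degrees(np.arctan2(V[1,1],V[0,1]))%180
print("bar",c,a,"turned",(156.6-a)%180,np.sqrt(ev*12))
h=cv2.cvtColor(s["frame"],cv2.COLOR_RGB2HSV); mm=cv2.inRange(h,np.array([0,0,0]),np.array([179,255,70]))
print("pred bar top centre side",proj(s,[.5245,.1868,z]),"if unlocked(+5mm)",proj(s,[.5245,.1868,z+.005]))
E
```

```text
bar [0.52068394 0.18522502] 93.00794564706338 turned 63.592054352936614 [0.01881376 0.06454165]
pred bar top centre side [280.12576379 146.84336025] if unlocked(+5mm) [280.06391479 145.35657955]
```

```bash
python3 -c "
from h import *
st(); print(sign_off())"
```

```text
t 12.7 tcp [0.5323 0.2678 0.2834] x [ 0.001  0.    -1.   ] y [ 0.995 -0.096  0.001] F [-1.  -0.2 -0.4] T [-0.02  0.01 -0.04] op 0.603 q [0.296 0.077 1.722 0.    1.342 0.392]
the job is handed in; nothing more can be done
None
```

The lid is on the canister, turned clockwise to its dead stop and released. I handed the job in at 12.7 s, with the arm clear and touching nothing.

- **Finding the notches:** I gripped the lid by its bar and set it on the rim, where the lugs touched at tool height 158.8 mm. Turning clockwise under about 10 N of downward push, the lugs met the notches after about 29° and dropped 11.1 mm.
- **Locking:** Turning on about 35° drew the lid down 4.9 mm more, 16.0 mm in all. It then stopped: the reaction was 1.5 N m at 60 N grip and 2.9 N m at 110 N, with the fingers slipping on the bar.
- **Final check:** After release the pictures showed the lid level and centred, with the bar turned about 64° in total. That is about 35° past the notch, at the low end of the 35 to 40° given and only good to a couple of degrees. I rely on the dead stop and the full sink for the lock.
- **Disagreement:** The bar centre measured from the top camera was about 4 mm off the tool-based one; I put this down to pixel error.
- **Other objects:** None of my moves went near the other items, but I did not measure their positions again.

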